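Sample glass from the slanted stand to the light pad

ROBOT

A 6-joint arm with a two-finger parallel gripper is mounted at the origin on the work surface. World frame = base frame: x ahead of the robot, y to its left, z up, the work surface at z = 0. Lengths are in mm, angles in rad, forces in N, time in s.
With the tool pointing down it reaches from about 275 to 775 mm from the base axis. Payload 14.6 kg.
Tool frame: the origin (TCP) lies between the finger pads; the fingertips stand 11 mm ahead of it and the grasp point (between the pads) lies 8 mm behind it; z points along the fingers, x is the direction in which the jaws open and shut, and the axes are right-handed (so a half turn about z gives the same grasp; the last joint's range is limited). The gripper opens to 85 mm and grips with 20 to 120 N. Pads are 22 mm wide; open, the fingers measure 114 mm over their backs; the gripper's body (76 mm by 85 mm) begins 54 mm behind the grasp point. The pads swing forward as they close: fully open they stand 13 mm farther back than shut.
Start: joints at [-1.286, 0.263, -0.048, 1.259, 0, 1.415], TCP at [223.518, -475.045, 242.278] pointing down, gripper open.
Joint ranges: [-2.65, 2.65], [-0.89, 1.7], [-1.18, 1.37], [-2.13, 2.11], [-1.35, 1.29], [-3.14, 3.14]. Speed limits (rad/s): [1.89, 1.89, 2.57, 2.79, 3.14, 3.14].

INTERFACE

Orientations are given as [roll, pitch, yaw] about the fixed x, y, z axes, in that order (R = Rz(yaw) Ry(pitch) Rx(roll)).
In Python, from plant import sense, read_camera, camera_info, sign_off gives the robot as it stands. The module is installed in compiled form; this text tells all that it offers.
- The arm moves only by the tool arm_command, never from a script. Its argument "series" is text: rows parted by semicolons, each of 6 numbers parted by spaces: the shift along the tool's x, y, z scaled (see below), then the turn, a rotation vector about the tool's x, y, z scaled (see below). A call has 1 to 12 rows; each row is the pose to reach, as a shift and turn from the pose commanded when the call began, along the tool's axes at that moment, turning the shorter way round; what a row does not reach only later rows make up. The controller multiplies each number of a shift by 200 mm and each number of a turn by 180 degrees. A row lasts 1/10 s, in which the tool goes at most 50 mm and 8.59 degrees, less where a joint would pass 70% of its speed; a pose out of reach is approached as far as the arm can. A call with a number of a shift or a turn outside -1 to 1 is refused whole. A call with a gripper value outside its range is refused whole. "grip" is the gripper's target within -1 to 1 (fully open at 1, half-way at 0, shut at -1), set as the call begins (left out, the last holds). The fingers move at their own pace and stop on an object; "grip_force" is the grip in N (left out, the last holds). Time passes only in rows, so rows that repeat a pose let the fingers close. It gives the time, the measured TCP pose, the force and the opening at its end, in the units of the state.
- sense(): the state, without advancing time (a new reading comes with each control period).
- read_camera(name): name is "scene" or "top" or "wrist"; returns the picture (400x640x3 uint8, blue, green, red); there is no depth.
- camera_info(name): a dict with "fx", "fy", "cx", "cy" (pixels), "R" (3x3) and "t" (3): a world point X has camera coordinates R X + t. Camera axes: x right, y down, z forward; pixel columns grow to the right and rows downward; lengths in mm; the calibration is good to about 2 mm. A picture is of the moment at which its call begins: read the wrist's pose just before it. camera_info takes no time and is no camera call; for the wrist camera it gives the pose at the moment of the call.
- sign_off(): hands the job in, once; it reports no verdict.
The state is a dict: "clock": time; "qpos": joint angles; "qd": joint speeds; "effort": joint torques, N m; "tool_pos": TCP position; "tool_rot": TCP orientation; "force": force on the tool from outside, world axes, zero at the start; "wrist_torque": the same for the moment, N m; "grip_width": finger opening in mm.
Only numpy, scipy, OpenCV 4.12 (cv2) and the standard library are available. Lean on these libraries where they do the work, as an engineer would, in place of code of your own. Each camera call takes 0.05 s, during which the arm holds its last target.

TASK

Free the glass samples on the slanted stand by squeezing the two red tabs of the keeper knob and turning it about a quarter turn clockwise, and leave it open. Lift the blue sample out of its pocket by its black grip and lay it flat inside the black outline on the light pad, long side along the outline's long side; set it down before letting go, do not drop it. Leave the amber sample in its pocket and the spray bottle and the two glass offcuts where they are.

Things in the scene. Friction and masses are not known exactly. Their poses are not given: they have to be found in the camera images.
- deck: Top plate of the slanted wooden stand, fixed, 149 mm (x) x 281 mm (y), tilted 30 deg to face the robot. Origin: middle of its top face, 70 mm above the table; z out of the face (up and towards the robot), x up the slope (away from the robot), y level, to the left. Pockets 113 mm (x) x 93 mm (y), 10 mm deep, centred at y = +80 and -80 mm, leave 1.5 mm of play each side of a sample.
- keeper (a joint): Keeper angle, rad, about the deck's z at the deck's origin: 0 closed, grows clockwise seen from out of the face, stop at 1.5; stays where left (0.05 N m friction). Its bar, 100 x 16 mm, top 13 mm above the face, turns with the knob; closed, it lies along the deck's y, its feet over both samples' inner edges, holding them in. Clear of both from 1.1 on. Locked at 0 until both tabs are pressed.
- keeper_knob (a point): Centre of the keeper's black knob, on its axis, 28 mm above the face, half-way up its two red tabs (upright plates 22 mm wide, from 15 to 41 mm above the face; knob top 44 mm). The tabs are on opposite sides, across from the bar: when closed on the deck's +x and -x sides, so pinched along the deck's x. They turn with the knob. 54 mm over their outer faces, 44 mm when pressed.
- tab_up (a joint): Travel of the red tab that is on the deck's +x side when closed, m: 0 out, 0.005 fully in (towards the knob's axis). Sprung: 3 N to start, under 6 N fully in. At about 0.005 it is unlocked; hold both in while the keeper starts to turn (or all through).
- tab_low (a joint): The same for the opposite red tab, on the deck's -x side when closed.
- blue_c (a point): Blue glass sample: slab 110 (x) x 90 (y) x 10 mm with a black grip bar upright on its middle, 56 (x) x 16 (y) x 34 mm high; 44 mm high in all, about 0.27 kg. The point is 22 mm above its underside (12 mm above the slab's top, inside the grip); z out on the grip side. It starts in either pocket, slab top flush with the deck's face, axes as the deck's: only the grip can be held.
- amber_c (a point): The amber glass sample, same size and shape, same point, in the other pocket.
- outline (a point): Centre of the black outline on the lit top of the light pad, 17 mm above the table; z up, x along the outline's long side. Inside the black lines it is 134 mm (x) x 114 mm (y). The pad is a fixed slab 300 mm (x) x 250 mm (y) x 17 mm, centred on this point (the solid top that carries things lies 16 mm above the table).
- offcut_g: Loose green glass offcut 34 x 52 x 6 mm lying on the far end of the pad, origin under its centre. Bystander.
- offcut_t: Loose teal glass offcut 30 x 60 x 6 mm lying on the near end of the pad, origin under its centre. Bystander.
- spray: Spray bottle, white with yellow head, 72 mm across, 185 mm tall, standing beyond the gap between stand and pad; origin under its centre. Bystander.
Things that resemble listed ones, but are neither listed nor needed, are in the scene too. What is meant by the part that bears blue_c is not turquoise, and is the larger of those in its own colour.

How it is judged (in metres and radians):
On the way, in this order (a step that is already met when the one before it is completed fails the run):
1. the keeper is turned clear (over 1.2 rad) (value of joint keeper above 1.2 rad), for 0.1 s.
2. the blue sample is out of its pocket, held by the fingers (z of blue_c in the frame of deck above 0.035 m and contact force between the fingers and blue above 0.5 N), for 0.2 s.
3. the blue sample stands on the pad inside the outline while the fingers still hold it (x of blue_c in the frame of outline between -0.014 and 0.014 m and y of blue_c in the frame of outline between -0.014 and 0.014 m and angle between the x axis of blue_c and the x axis of outline, either way round below 0.24 rad and contact force between blue and pad above 0.4 N and contact force between the fingers and blue above 0.5 N), for 0.05 s.
At the end, for the whole second after the job is handed in: The blue sample lies flat (within 0.05 rad, grip up) and at rest on the pad, its centre within 14 mm of the outline's centre along each of the outline's axes, its long side within 0.24 rad of the outline's (either way round); the keeper stands open, over 1.1 rad; nothing forbidden has happened (x of blue_c in the frame of outline between -0.014 and 0.014 m and y of blue_c in the frame of outline between -0.014 and 0.014 m and angle between the x axis of blue_c and the x axis of outline, either way round below 0.24 rad and angle between blue_c's own z axis and vertical below 0.05 rad and contact force between blue and pad above 0.5 N and linear speed of blue below 0.02 m/s and value of joint keeper above 1.1 rad); the robot touches nothing.
It fails at once if the amber sample is moved more than 10 mm (distance of amber_c from where it was at the start of the episode above 0.01 m).
It fails at once if the spray bottle is moved more than 30 mm (distance of spray from where it was at the start of the episode above 0.03 m).
It fails at once if the green offcut is moved more than 30 mm (distance of offcut_g from where it was at the start of the episode above 0.03 m).
It fails at once if the teal offcut is moved more than 30 mm (distance of offcut_t from where it was at the start of the episode above 0.03 m).
It also fails if it takes over 54 s, if anything falls off the work surface, if the arm or the gripper's body presses on something with over 40 N, if the wrist force passes 120 N, or if a joint passes its speed limit or range.

## Working session

There is one attempt and no reset: what is moved stays moved. The work goes in short steps, Python scripts to look and compute and a tool call to move; the robot and the scene stay as the last step left them, time stands still between calls to the robot, and variables do not carry over. Pictures are saved under pics/ and viewed, and the job is handed in when it is done.

Besides the shell and the picture viewer there is one more tool, called after ">>>" by a JSON object that holds its "api" and its "payload", one argument or row to a line. arm_command: Moves the arm, as the interface text tells. Shifts and turns lie within -1 to 1; 1 stands for 200 mm of shift or 180 degrees of turn. Its arguments: {"type":"object","properties":{"series":{"type":"string"},"grip":{"type":"number"},"grip_force":{"type":"number"}},"required":["series"]}

```bash
mkdir -p pics; ls; python3 - <<'E'
from plant import *
import cv2
print(sense())
for n in("scene","top","wrist"):
    i=camera_info(n); print(n,i)
    cv2.imwrite(f"pics/{n}0.png",read_camera(n))
E
```

```text
pics
{'clock': 0.0, 'qpos': array([-1.28626987e+00,  2.63509913e-01, -4.89387138e-02,  1.25941320e+00,
        5.54971039e-06,  1.41549209e+00]), 'qd': array([ 0.0003391 ,  0.00157119, -0.00187206, -0.00085184,  0.00028192,
       -0.00055139]), 'effort': array([-3.30136056e-03, -6.37611151e+01,  3.84566116e+01,  1.35822481e-02,
       -1.80810830e-04,  1.03819406e-06]), 'tool_pos': array([ 223.45557708, -474.77212959,  241.83119101]), 'tool_rot': array([-3.14142236e+00,  1.05181363e-03, -1.13096555e+00]), 'force': array([-0.25292461, -0.54002885,  0.27797653]), 'wrist_torque': array([-0.01403597,  0.04860272, -0.00475758]), 'grip_width': 85.24781086628562}
scene {'fx': 412.06383946485215, 'fy': 412.06383946485215, 'cx': 315.2254750062283, 'cy': 197.00991458819723, 'R': array([[-0.3619038 ,  0.93213836, -0.0119881 ],
       [ 0.50229481,  0.18415092, -0.84485996],
       [-0.78531876, -0.3117796 , -0.53485318]]), 't': array([ 110.30811633, -258.32608096, 1810.7417079 ])}
top {'fx': 379.924604865902, 'fy': 379.924604865902, 'cx': 318.7003969937105, 'cy': 191.1345364936818, 'R': array([[ 3.11334681e-04, -9.99745309e-01,  2.25659244e-02],
       [-9.90130769e-01, -3.47071295e-03, -1.40103586e-01],
       [ 1.40146223e-01, -2.22995970e-02, -9.89879672e-01]]), 't': array([  97.79719121,  614.2862409 , 1014.60978133])}
wrist {'fx': 336.9631871215635, 'fy': 336.9631871215635, 'cx': 317.4330517969173, 'cy': 195.4515211612409, 'R': array([[ 0.42566669, -0.90487729, -0.00222711],
       [-0.86440421, -0.40735301,  0.29473528],
       [-0.26760649, -0.12353387, -0.95557635]]), 't': array([-522.74373187,  -38.16005445,  381.14912189])}
```

View pics/scene0.png

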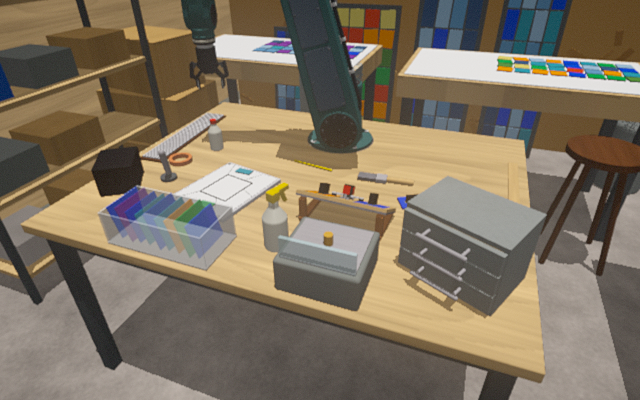

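View pics/top0.png

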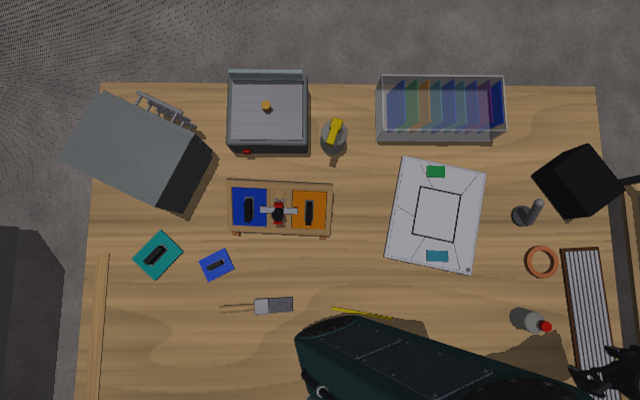

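View pics/wrist0.png

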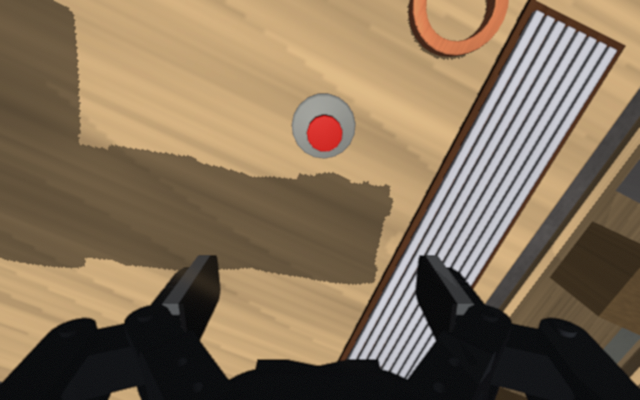

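The scene has three blue-ish candidates in the top view: a blue sample in the stand's left pocket (249,208), a small blue piece on the table (216,264), and a turquoise one (158,254). The first fits because it is the larger of the two blue ones, not turquoise, and sits in a pocket. I'll confirm it in a crop.

```bash
cat > h.py <<'E'
import numpy as np, cv2
from plant import *
def ray(n,u,v,info=None):
    i=info or camera_info(n); R=np.array(i["R"]);t=np.array(i["t"])
    d=R.T@np.array([(u-i["cx"])/i["fx"],(v-i["cy"])/i["fy"],1]); return -R.T@t,d
def onz(n,u,v,z,info=None):
    o,d=ray(n,u,v,info); return o+d*(z-o[2])/d[2]
def proj(n,X,info=None):
    i=info or camera_info(n); c=np.array(i["R"])@X+np.array(i["t"]); return np.array([i["fx"]*c[0]/c[2]+i["cx"],i["fy"]*c[1]/c[2]+i["cy"]])
E
python3 - <<'E'
import cv2
a=cv2.imread("pics/top0.png")
cv2.imwrite("pics/t1.png",cv2.resize(a[165:285,130:340],None,fx=3.8,fy=3.8,interpolation=cv2.INTER_CUBIC))
cv2.imwrite("pics/t2.png",cv2.resize(a[145:285,375:495],None,fx=4,fy=4,interpolation=cv2.INTER_CUBIC))
E
```

```text
(no output)
```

View pics/t1.png

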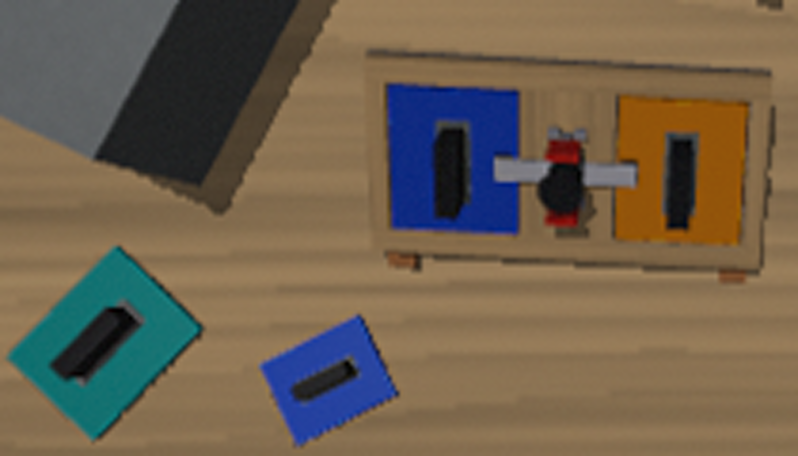

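View pics/t2.png

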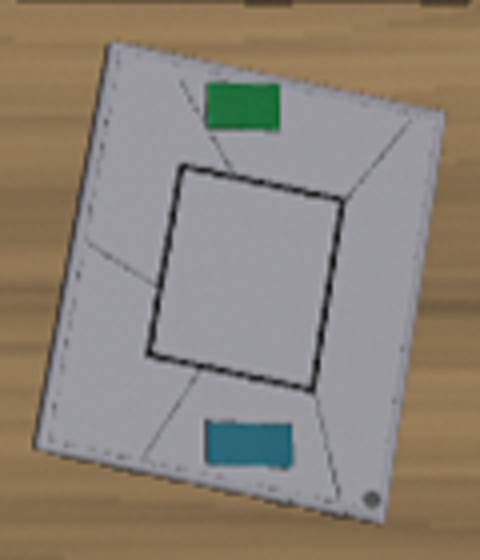

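The crop confirms it: blue is in the left (+y) pocket with its grip at about crop (452,170), and amber is on the right. The small blue and turquoise pieces are decoys.

```bash
python3 - <<'E'
from h import *
def c1(x,y):return ((x+.5)/3.8-.5+130,(y+.5)/3.8-.5+165)
def c2(x,y):return ((x+.5)/4-.5+375,(y+.5)/4-.5+145)
a=cv2.imread("pics/top0.png")
def quad(P,zs):
    X=np.array([onz("top",*p,z) for p,z in zip(P,zs)]); return X
h=74.5*.5;s=55*.5
for nm,P,k in(("deck",[(368,52),(771,71),(760,268),(373,249)],h),("blue",[(386,84),(520,92),(519,234),(390,229)],s),("amber",[(617,96),(748,103),(741,244),(615,238)],s)):
    X=quad([c1(*p) for p in P],[70+k,70+k,70-k,70-k]); c=X.mean(0)
    l=(X[0]+X[3]-X[1]-X[2])/2
    u=(X[0]+X[1]-X[2]-X[3])/2
    print(nm,c.round(1),"len",np.linalg.norm(l).round(1),np.linalg.norm(u).round(1),"yaw",np.arctan2(-l[0],l[1]).round(4),np.arctan2(u[1],u[0]).round(4))
X=quad([c2(*p) for p in [(182,166),(343,200),(313,389),(150,354)]],[17]*4)
u=(X[0]+X[1]-X[2]-X[3])/2;l=(X[0]+X[3]-X[1]-X[2])/2
print("outline",X.mean(0).round(1),np.linalg.norm(u),np.linalg.norm(l),np.arctan2(u[1],u[0]),np.arctan2(-l[0],l[1]))
E
```

```text
deck [565.6 205.6  70. ] len 278.8 152.0 yaw -0.0458 -0.0465
blue [566.4 286.3  70. ] len 92.6 110.9 yaw -0.047 -0.0536
amber [559.4 126.6  70. ] len 90.9 110.1 yaw -0.0483 -0.0315
outline [ 553.9 -236.5   17. ] 137.1961781133093 117.5145330883388 -0.20578950999044057 -0.2084559215181157
```

```bash
cat >> h.py <<'E'
import json,os
from scipy.spatial.transform import Rotation as Ro
F="cmd.json"
def cur():
    if os.path.exists(F):
        d=json.load(open(F)); return np.array(d["p"]),np.array(d["R"])
    return np.array([223.518,-475.045,242.278]),Ro.from_euler("xyz",[np.pi,0,-1.286-1.415+np.pi/2]).as_matrix()
def plan(p,R):
    p0,R0=cur(); s=R0.T@(np.array(p)-p0)/200; r=Ro.from_matrix(R0.T@R).as_rotvec()/np.pi
    print("PLAN",np.r_[s,r].round(4), "rows>=",max(np.linalg.norm(s)*4,np.linalg.norm(r)*180/8.59).__round__(1)); return np.r_[s,r]
def commit(txt):
    v=np.array([float(x) for x in txt.split()]); p0,R0=cur()
    p=p0+R0@v[:3]*200; R=R0@Ro.from_rotvec(v[3:]*np.pi).as_matrix()
    json.dump(dict(p=p.tolist(),R=R.tolist()),open(F,"w"))
    s=sense(); Rm=Ro.from_euler("xyz",s["tool_rot"]).as_matrix()
    print("cmd",p.round(1),"err mm",(s["tool_pos"]-p).round(1),"rot err deg",np.degrees(Ro.from_matrix(R.T@Rm).magnitude()).round(2),"t",s["clock"],"q",s["qpos"].round(2),"F",s["force"].round(1),"g",s["grip_width"].round(1))
def deckR(yaw): return Ro.from_euler("xyz",[0,-np.pi/6,yaw]).as_matrix()
DC=np.array([563.3,206.0,70.]);DY=-0.047
E
python3 - <<'E'
from h import *
D=deckR(DY); RT=D@np.diag([-1,1,-1.])
# intermediate: down, yaw start+1.75
R1=Ro.from_euler("xyz",[np.pi,0,-1.13+1.75]).as_matrix()
plan([400,-150,300],R1)
i=camera_info("wrist");s=sense();Rt=Ro.from_euler("xyz",s["tool_rot"]).as_matrix()
print("cam in tool",Rt.T@(-np.array(i["R"]).T@i["t"]-s["tool_pos"]),"fwd",Rt.T@np.array(i["R"])[2], "right",Rt.T@np.array(i["R"])[0])
E
```

```text
PLAN [-1.0937 -1.4913 -0.2886  0.      0.     -0.5571] rows>= 11.7
cam in tool [  -1.30237273  -75.80400324 -132.41652677] fwd [-0.00128828  0.29484024  0.95554569] right [9.99999130e-01 1.08371808e-04 1.31476985e-03]
```

>>> {"api": "arm_command", "payload": {
  "series": "-0.7 -0.95 -0.3 0 0 -0.556;-0.7 -0.95 -0.3 0 0 -0.556;-0.7 -0.95 -0.3 0 0 -0.556;-0.7 -0.95 -0.3 0 0 -0.556;-0.7 -0.95 -0.3 0 0 -0.556;-0.7 -0.95 -0.3 0 0 -0.556;-0.7 -0.95 -0.3 0 0 -0.556;-0.7 -0.95 -0.3 0 0 -0.556;-0.7 -0.95 -0.3 0 0 -0.556;-0.7 -0.95 -0.3 0 0 -0.556;-0.7 -0.95 -0.3 0 0 -0.556;-0.7 -0.95 -0.3 0 0 -0.556",
  "grip": 1,
  "grip_force": 40
}}

```text
clock: 1.35
tool_pos: [335.8, -267.4, 302.1]
tool_rot: [-3.141, 0.0, 0.622]
force: [0.3, -1.0, -0.2]
grip_width: 85.3
```

```bash
python3 - <<'E'
from h import *
commit("-0.7 -0.95 -0.3 0 0 -0.556")
D=deckR(DY); RT=D@np.diag([-1,1,-1.])
plan(DC+D@[0,0,150],RT)
E
```

```text
Traceback (most recent call last):
  File "h.py", line 25, in commit
    print("cmd",p.round(1),"err mm",(s["tool_pos"]-p).round(1),"rot err deg",np.degrees(Ro.from_matrix(R.T@Rm).magnitude()).round(2),"t",s["clock"],"q",s["qpos"].round(2),"F",s["force"].round(1),"g",s["grip_width"].round(1))
                                                                                                                                                                                                       ^^^^^^^^^^^^^^^^^^^^^
AttributeError: 'float' object has no attribute 'round'
```

```bash
sed -i 's/s\["grip_width"\].round(1)/round(s["grip_width"],1)/' h.py; rm -f cmd.json; python3 - <<'E'
from h import *
commit("-0.7 -0.95 -0.3 0 0 -0.556")
D=deckR(DY); RT=D@np.diag([-1,1,-1.])
plan(DC+D@[0,0,150],RT)
plan(np.array([440,-30,290]),RT)
E
```

```text
cmd [ 335.7 -267.4  302.3] err mm [ 0.1  0.  -0.1] rot err deg 0.3 t 1.35 q [-0.86  0.08 -0.11  1.37  0.    0.09] F [ 0.3 -1.  -0.2] g 85.3
PLAN [ 2.0017 -1.504   0.5119 -0.2053 -0.0707 -0.7661] rows>= 16.7
PLAN [ 1.1119 -0.6668  0.0614 -0.2053 -0.0707 -0.7661] rows>= 16.7
```

>>> {"api": "arm_command", "payload": {
  "series": "1 -0.75 0.1 -0.13 -0.045 -0.48;1 -0.75 0.1 -0.13 -0.045 -0.48;1 -0.75 0.1 -0.13 -0.045 -0.48;1 -0.75 0.1 -0.13 -0.045 -0.48;1 -0.75 0.1 -0.13 -0.045 -0.48;1 -0.75 0.1 -0.13 -0.045 -0.48;1 -0.75 0.1 -0.13 -0.045 -0.48;1 -0.75 0.1 -0.13 -0.045 -0.48;1 -0.75 0.1 -0.13 -0.045 -0.48;1 -0.75 0.1 -0.13 -0.045 -0.48;1 -0.75 0.1 -0.13 -0.045 -0.48"
}}

```text
clock: 2.45
tool_pos: [412.1, -29.3, 282.1]
tool_rot: [2.956, 0.348, 2.119]
force: [-0.4, 0.7, 0.5]
grip_width: 85.3
```

```bash
python3 - <<'E'
from h import *
commit("1 -0.75 0.1 -0.13 -0.045 -0.48")
D=deckR(DY); RT=D@np.diag([-1,1,-1.])
plan(DC+D@[0,0,150],RT)
E
```

```text
cmd [412.1 -29.4 282.3] err mm [-0.   0.1 -0.2] rot err deg 0.32 t 2.45 q [-0.18 -0.18 -0.5   0.88 -0.13 -0.79] F [-0.4  0.7  0.5] g 85.3
PLAN [ 0.9171  0.9071  0.2791 -0.0768 -0.025  -0.2857] rows>= 6.2
```

>>> {"api": "arm_command", "payload": {
  "series": "0.917 0.907 0.279 -0.077 -0.025 -0.286;0.917 0.907 0.279 -0.077 -0.025 -0.286;0.917 0.907 0.279 -0.077 -0.025 -0.286;0.917 0.907 0.279 -0.077 -0.025 -0.286;0.917 0.907 0.279 -0.077 -0.025 -0.286;0.917 0.907 0.279 -0.077 -0.025 -0.286;0.917 0.907 0.279 -0.077 -0.025 -0.286;0.917 0.907 0.279 -0.077 -0.025 -0.286"
}}

```text
clock: 3.25
tool_pos: [488.4, 209.5, 199.3]
tool_rot: [-3.141, 0.523, 3.096]
force: [-0.1, 0.2, 0.3]
grip_width: 85.4
```

```bash
python3 - <<'E'
from h import *
commit("0.917 0.907 0.279 -0.077 -0.025 -0.286")
i=camera_info("wrist"); im=read_camera("wrist"); cv2.imwrite("pics/w1.png",im)
json.dump(dict((k,np.array(v).tolist()) for k,v in i.items()),open("w1.json","w"))
D=deckR(DY)
for n,X in dict(knobtop=[0,0,44],b=[0,80,34],a=[0,-80,34],c1=[74.5,140.5,0],bl=[-55,125,0]).items():print(n,proj("wrist",DC+D@X,i).round(1))
E
```

```text
cmd [488.4 209.5 199.9] err mm [ 0.  -0.  -0.6] rot err deg 0.07 t 3.25 q [ 0.35  0.02 -0.62  0.44 -0.2  -1.22] F [-0.1  0.2  0.3] g 85.4
knobtop [317.2 195.7]
b [317.1 283.5]
a [317.2  81.8]
c1 [241.5 318.6]
bl [373.6 305. ]
```

View pics/w1.png

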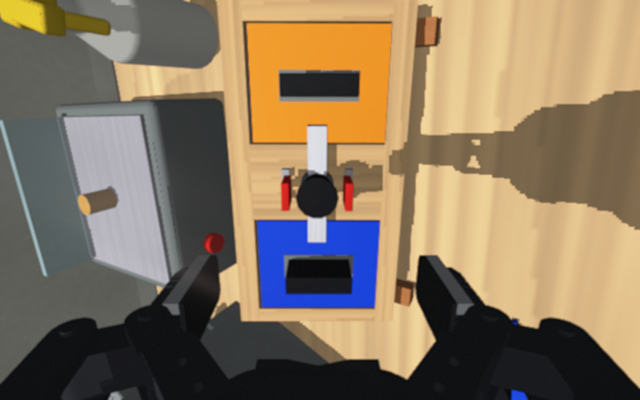

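The wrist view shows the knob at (317,196) between red tabs at (286,193) and (348,193). Amber is at the top (320,83) and blue at the bottom (318,275). The knob matches the prediction to within 1 px, so next I'll check the slab corners by casting rays onto the deck plane.

```bash
python3 - <<'E'
from h import *
i=json.load(open("w1.json")); im=cv2.imread("pics/w1.png")
D=deckR(DY); hsv=cv2.cvtColor(im,cv2.COLOR_BGR2HSV)
def onp(u,v,h):
    o,d=ray("wrist",u,v,i); n=D[:,2]; s=((DC+n*h-o)@n)/(d@n); return D.T@(o+d*s-DC)
for nm,lo,hi in(("amber",(10,150,120),(25,255,255)),("blue",(105,150,60),(130,255,255))):
    m=cv2.inRange(hsv,lo,hi); n,l,st,c=cv2.connectedComponentsWithStats(m); k=1+st[1:,4].argmax()
    ct=max(cv2.findContours((l==k).astype(np.uint8),0,1)[0],key=cv2.contourArea)
    q=cv2.approxPolyDP(cv2.convexHull(ct),8,True)[:,0]
    for p in q: print(nm,p,onp(*p,0).round(1))
m=cv2.inRange(hsv,(0,180,80),(6,255,255))|cv2.inRange(hsv,(174,180,80),(180,255,255))
n,l,st,c=cv2.connectedComponentsWithStats(m)
for k in range(1,n):
    if st[k,4]>30: print("red",st[k],c[k].round(1),onp(*c[k],28).round(1))
g=(cv2.cvtColor(im,6)<45).astype(np.uint8)[165:225,292:342]
n,l,st,c=cv2.connectedComponentsWithStats(g);k=1+st[1:,4].argmax();print("knob",st[k],onp(c[k][0]+292,c[k][1]+165,44).round(1))
E
```

```text
amber [247  23] [  53. -123.    0.]
amber [390  23] [ -55.  -123.1    0. ]
amber [384 142] [-55.8 -33.3  -0. ]
amber [253 142] [ 53.5 -33.3  -0. ]
blue [378 221] [-54.6  37.4   0. ]
blue [373 306] [-54.5 126.1  -0. ]
blue [262 306] [ 53.6 126.1  -0. ]
blue [258 221] [53.  37.4 -0. ]
red [344 177   9  34 251] [347.8 194.5] [-24.1   4.   28. ]
red [282 181   8  30 218] [285.4 195.4] [25.1  4.7 28. ]
red [204 234  19  18 279] [213.3 242.6] [85.5 45.4 28. ]
knob [   5    9   40   43 1332] [ 0.3 -0.2 44. ]
```

```bash
sed -i 's/^DC=.*/DC=np.array([563.3,207.0,70.]);DY=-0.047/' h.py; python3 - <<'E'
from h import *
D=deckR(DY); RT=D@np.diag([-1,1,-1.])
plan(DC+D@[0,0,60],RT)
plan(DC+D@[0,0,20],RT)
E
```

```text
PLAN [3.0e-04 4.8e-03 4.5e-01 2.0e-04 1.0e-04 3.0e-04] rows>= 1.8
PLAN [3.0e-04 4.6e-03 6.5e-01 2.0e-04 1.0e-04 3.0e-04] rows>= 2.6
```

>>> {"api": "arm_command", "payload": {
  "series": "0 0.005 0.15 0 0 0;0 0.005 0.3 0 0 0;0 0.005 0.4 0 0 0;0 0.005 0.48 0 0 0;0 0.005 0.54 0 0 0;0 0.005 0.6 0 0 0;0 0.005 0.65 0 0 0;0 0.005 0.65 0 0 0;0 0.005 0.65 0 0 0"
}}

```text
clock: 4.2
tool_pos: [553.9, 207.2, 87.4]
tool_rot: [3.141, 0.524, 3.094]
force: [-0.9, 0.4, -0.1]
grip_width: 85.2
```

```bash
python3 - <<'E'
from h import *
commit("0 0.005 0.65 0 0 0")
cv2.imwrite("pics/w2.png",read_camera("wrist"))
E
```

```text
cmd [553.4 207.5  87.4] err mm [ 0.5 -0.3  0.1] rot err deg 0.07 t 4.2 q [ 0.3   0.25 -0.72  0.11 -0.17 -1.27] F [-0.9  0.4 -0.1] g 85.2
```

View pics/w2.png

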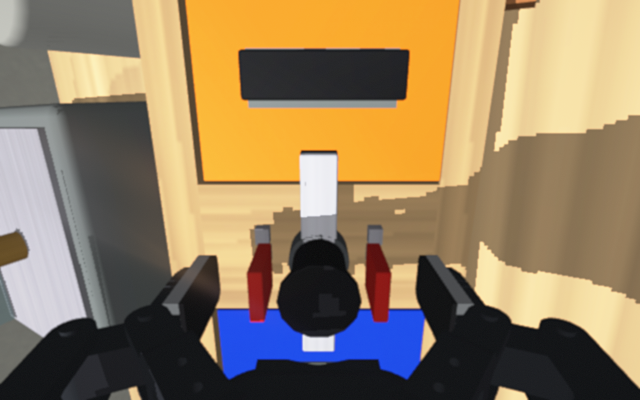

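The fingers straddle the red tabs at (260,285) and (378,285), evenly about column 318. Closing now.

>>> {"api": "arm_command", "payload": {
  "series": "0 0 0 0 0 0;0 0 0 0 0 0;0 0 0 0 0 0;0 0 0 0 0 0;0 0 0 0 0 0;0 0 0 0 0 0;0 0 0 0 0 0;0 0 0 0 0 0",
  "grip": -1,
  "grip_force": 40
}}

```text
clock: 5.05
tool_pos: [553.2, 207.4, 87.9]
tool_rot: [3.141, 0.524, 3.095]
force: [-14.9, -0.8, 16.4]
grip_width: 42.5
```

```bash
python3 - <<'E'
from h import *
commit("0 0 0 0 0 0"); print(sense()["wrist_torque"])
E
```

```text
cmd [553.4 207.5  87.4] err mm [-0.1 -0.1  0.5] rot err deg 0.02 t 5.05 q [ 0.3   0.25 -0.72  0.11 -0.17 -1.27] F [-14.9  -0.8  16.4] g 42.5
[-0.0470767   1.34422199 -0.11378094]
```

>>> {"api": "arm_command", "payload": {
  "series": "0 0 -0.007 0 0 0;0 0 -0.014 0 0 0;0 0 -0.014 0 0 0;0 0 -0.014 0 0 0.02;0 0 -0.014 0 0 0.05;0 0 -0.014 0 0 0.08;0 0 -0.014 0 0 0.08"
}}

```text
clock: 5.75
tool_pos: [552.7, 207.4, 88.9]
tool_rot: [2.997, 0.504, 2.803]
force: [14.4, 2.6, -19.3]
grip_width: 41.1
```

```bash
python3 - <<'E'
from h import *
commit("0 0 -0.014 0 0 0.08"); print(sense()["wrist_torque"])
cv2.imwrite("pics/w3.png",read_camera("wrist"))
E
```

```text
cmd [552.  207.6  89.8] err mm [ 0.8 -0.2 -0.8] rot err deg 0.25 t 5.75 q [ 0.3   0.25 -0.72  0.11 -0.17 -1.01] F [ 14.4   2.6 -19.3] g 41.1
[ 0.51881288 -0.02981814  0.17208167]
```

View pics/w3.png

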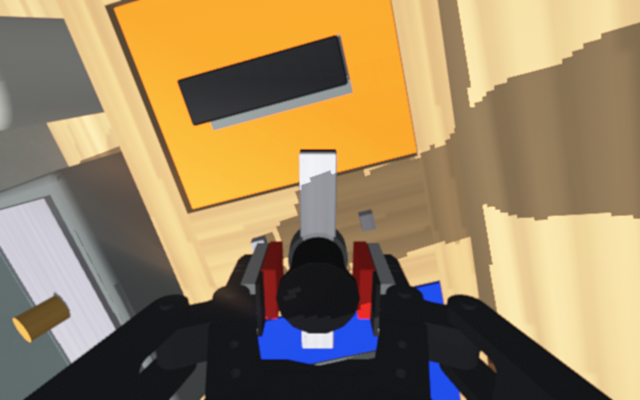

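The bar still points straight up in the image at (318,180) while the deck has rotated, so the keeper is turning with the tool. I'll keep turning.

>>> {"api": "arm_command", "payload": {
  "series": "0 0 0.005 0 0 0.04;0 0 0.005 0 0 0.08;0 0 0.005 0 0 0.12;0 0 0.005 0 0 0.16;0 0 0.005 0 0 0.2;0 0 0.005 0 0 0.24;0 0 0.005 0 0 0.28;0 0 0.005 0 0 0.32;0 0 0.005 0 0 0.35;0 0 0.005 0 0 0.375;0 0 0.005 0 0 0.375;0 0 0.005 0 0 0.375"
}}

```text
clock: 7.0
tool_pos: [553.2, 206.9, 89.0]
tool_rot: [2.622, 0.072, 1.648]
force: [3.7, -4.4, -3.8]
grip_width: 41.3
```

```bash
python3 - <<'E'
from h import *
commit("0 0 0.005 0 0 0.375"); print(sense()["wrist_torque"])
cv2.imwrite("pics/w4.png",read_camera("wrist"))
E
```

```text
cmd [552.5 207.6  88.9] err mm [ 0.8 -0.7  0. ] rot err deg 0.12 t 7.0 q [ 0.3   0.25 -0.72  0.11 -0.17  0.16] F [ 3.7 -4.4 -3.8] g 41.3
[-0.69140521  0.10402372 -0.44281695]
```

View pics/w4.png

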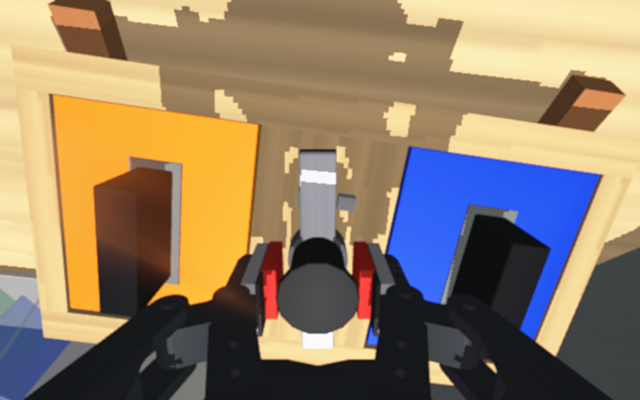

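The keeper is turned about 1.43 rad and the bar lies between both samples. Releasing with a partial opening and backing out.

>>> {"api": "arm_command", "payload": {
  "series": "0 0 0 0 0 0;0 0 0 0 0 0;0 0 0 0 0 0;0 0 0 0 0 0;0 0 -0.05 0 0 0;0 0 -0.15 0 0 0;0 0 -0.35 0 0 0;0 0 -0.55 0 0 0;0 0 -0.55 0 0 0;0 0 -0.55 0 0 0",
  "grip": 0.5
}}

```text
clock: 8.05
tool_pos: [498.0, 210.2, 185.5]
tool_rot: [2.62, 0.07, 1.647]
force: [0.3, 0.4, -0.1]
grip_width: 64.3
```

```bash
python3 - <<'E'
from h import *
commit("0 0 -0.55 0 0 0")
i=camera_info("wrist"); im=read_camera("wrist"); cv2.imwrite("pics/w5.png",im)
cv2.imwrite("pics/t5.png",read_camera("top"))
json.dump(dict((k,np.array(v).tolist()) for k,v in i.items()),open("w5.json","w"))
D=deckR(DY)
RT=D@np.array([[0,1,0],[1,0,0],[0,0,-1.]])
print(np.linalg.det(RT))
plan(DC+D@[-0.5,81,110],RT)
E
```

```text
cmd [497.5 210.1 184.2] err mm [0.5 0.1 1.3] rot err deg 0.14 t 8.05 q [ 0.35  0.05 -0.64  0.39 -0.19  0.2 ] F [ 0.3  0.4 -0.1] g 64.3
1.0000000000000004
PLAN [ 4.012e-01  5.470e-02  1.093e-01  1.000e-04 -2.000e-04  4.530e-02] rows>= 1.7
```

View pics/w5.png

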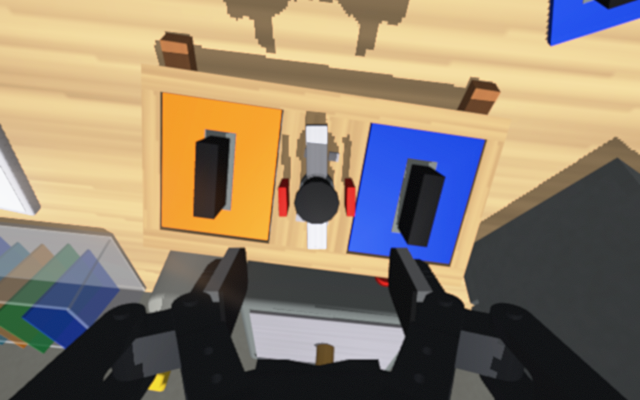

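The keeper has stayed open: its bar runs upright through (317,180). The blue slab is clear, with its grip at (420,205). Next I'll measure blue from this view.

```bash
python3 - <<'E'
from h import *
i=json.load(open("w5.json")); im=cv2.imread("pics/w5.png")
D=deckR(DY); hsv=cv2.cvtColor(im,cv2.COLOR_BGR2HSV)
def onp(u,v,h):
    o,d=ray("wrist",u,v,i); n=D[:,2]; s=((DC+n*h-o)@n)/(d@n); return D.T@(o+d*s-DC)
for nm,lo,hi in(("amber",(10,150,120),(25,255,255)),("blue",(105,150,60),(130,255,255))):
    m=cv2.inRange(hsv,lo,hi);m[:90]=0; m[:,:150]=0; n,l,st,c=cv2.connectedComponentsWithStats(m); k=1+st[1:,4].argmax()
    ct=max(cv2.findContours((l==k).astype(np.uint8),0,1)[0],key=cv2.contourArea)
    q=cv2.approxPolyDP(cv2.convexHull(ct),6,True)[:,0]
    for p in q: print(nm,p,onp(*p,0).round(1))
cv2.imwrite("pics/w5c.png",cv2.resize(im[140:270,340:500],None,fx=4.5,fy=4.5,interpolation=cv2.INTER_CUBIC))
# bar angle
p=onp(316,125,13),onp(317,247,13); d=p[0]-p[1]; print("bar",p,np.degrees(np.arctan2(d[1],d[0])))
E
```

```text
amber [163  92] [ -56.2 -123.4    0. ]
amber [281 110] [-55.6 -34.3   0. ]
amber [267 240] [ 53.7 -34.4  -0. ]
amber [161 225] [  52.4 -124.4    0. ]
blue [371 124] [-55.   35.7  -0. ]
blue [484 141] [-54.5 125.9   0. ]
blue [448 263] [ 53.5 125.1   0. ]
blue [349 250] [53.2 36.9  0. ]
bar (array([-49.45858533,  -6.42605432,  13.        ]), array([47.98248649,  8.11890433, 13.        ])) -171.51018465493894
```

View pics/w5c.png

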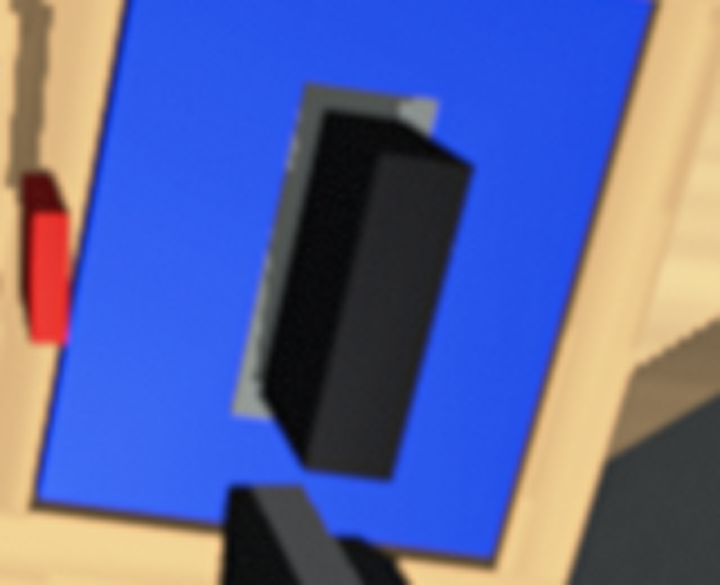

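>>> {"api": "arm_command", "payload": {
  "series": "0.2 0.03 0.05 0 0 0.045;0.401 0.055 0.109 0 0 0.045;0.401 0.055 0.109 0 0 0.045;0.401 0.055 0.109 0 0 0.045;0.401 0.055 0.109 0 0 0.045;0.401 0.055 0.109 0 0 0.045",
  "grip": 0
}}

```text
clock: 8.75
tool_pos: [512.3, 289.3, 165.0]
tool_rot: [2.618, 0.0, 1.523]
force: [-0.4, -0.0, -0.7]
grip_width: 42.8
```

```bash
python3 - <<'E'
from h import *
commit("0.401 0.055 0.109 0 0 0.045")
i=camera_info("wrist"); im=read_camera("wrist"); cv2.imwrite("pics/w6.png",im)
D=deckR(DY)
RT=D@np.array([[0,1,0],[1,0,0],[0,0,-1.]])
plan(DC+D@[-0.6,81,15],RT)
for X in([28,89,34],[-28,89,34],[-28,73,34],[28,73,34],[55,126,0],[-55,126,0],[-55,36,0]): print(X,proj("wrist",DC+D@np.array(X),i).round())
E
```

```text
cmd [511.8 290.5 165.1] err mm [ 0.6 -1.2 -0.1] rot err deg 0.1 t 8.75 q [ 0.5   0.17 -0.55  0.39 -0.26  0.48] F [-0.4 -0.  -0.7] g 42.8
PLAN [-1.000e-04 -1.000e-03  4.753e-01  1.000e-04 -2.000e-04  3.000e-04] rows>= 1.9
[28, 89, 34] [329. 250.]
[-28, 89, 34] [329. 169.]
[-28, 73, 34] [304. 169.]
[28, 73, 34] [305. 250.]
[55, 126, 0] [373. 262.]
[-55, 126, 0] [381. 121.]
[-55, 36, 0] [253. 121.]
```

View pics/w6.png

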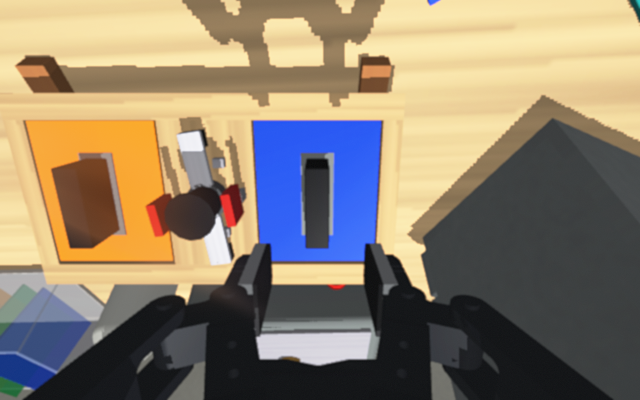

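The blue grip's top spans (304–329, 168–248), matching the prediction to about 2 px. Descending and gripping.

>>> {"api": "arm_command", "payload": {
  "series": "0 0 0.15 0 0 0;0 0 0.27 0 0 0;0 0 0.36 0 0 0;0 0 0.42 0 0 0;0 0 0.455 0 0 0;0 0 0.475 0 0 0;0 0 0.475 0 0 0;0 0 0.475 0 0 0"
}}

```text
clock: 9.6
tool_pos: [559.9, 288.2, 83.5]
tool_rot: [2.617, -0.001, 1.524]
force: [0.1, -0.3, -0.3]
grip_width: 43.1
```

>>> {"api": "arm_command", "payload": {
  "series": "0 0 0 0 0 0;0 0 0 0 0 0;0 0 0 0 0 0;0 0 0 0 0 0;0 0 0 0 0 0;0 0 0 0 0 0;0 0 0 0 0 0",
  "grip": -1,
  "grip_force": 60
}}

```text
clock: 10.3
tool_pos: [559.8, 288.1, 83.5]
tool_rot: [2.617, -0.0, 1.524]
force: [-5.8, -0.6, 5.9]
grip_width: 15.2
```

```bash
python3 - <<'E'
from h import *
commit("0 0 0.475 0 0 0")
cv2.imwrite("pics/w7.png",read_camera("wrist"))
E
```

```text
cmd [559.2 288.3  82.8] err mm [ 0.5 -0.2  0.6] rot err deg 0.06 t 10.3 q [ 0.45  0.32 -0.61  0.17 -0.24  0.44] F [-5.8 -0.6  5.9] g 15.2
```

View pics/w7.png

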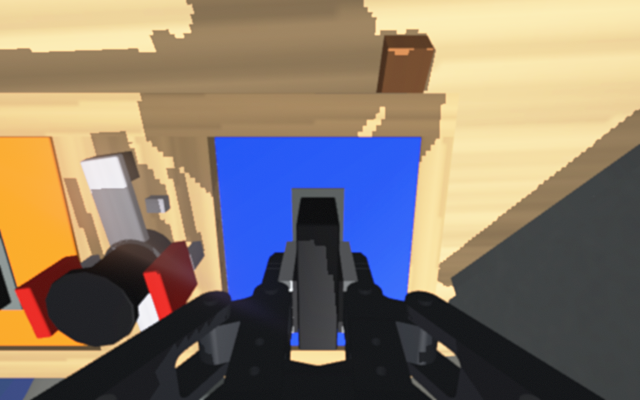

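The grip is held at 15.2 mm between the fingers at (318,280). Lifting along the deck normal.

>>> {"api": "arm_command", "payload": {
  "series": "0 0 -0.02 0 0 0;0 0 -0.05 0 0 0;0 0 -0.1 0 0 0;0 0 -0.17 0 0 0;0 0 -0.26 0 0 0;0 0 -0.36 0 0 0;0 0 -0.46 0 0 0;0 0 -0.52 0 0 0;0 0 -0.55 0 0 0;0 0 -0.55 0 0 0;0 0 -0.55 0 0 0;0 0 -0.55 0 0 0"
}}

```text
clock: 11.55
tool_pos: [504.8, 290.4, 177.2]
tool_rot: [2.619, 0.0, 1.524]
force: [-0.4, 0.6, -2.1]
grip_width: 14.9
```

```bash
python3 - <<'E'
from h import *
commit("0 0 -0.55 0 0 0")
i=camera_info("wrist"); im=read_camera("wrist"); cv2.imwrite("pics/w8.png",im)
json.dump(dict((k,np.array(v).tolist()) for k,v in i.items()),open("w8.json","w"))
# target hover
OY=-0.207; RP=Ro.from_euler("xyz",[np.pi,0,OY+np.pi/2]).as_matrix(); print(RP.round(2))
plan([554,-236.5,120],RP)
E
```

```text
cmd [504.3 290.8 178.1] err mm [ 0.5 -0.5 -0.9] rot err deg 0.09 t 11.55 q [ 0.51  0.15 -0.54  0.43 -0.27  0.49] F [-0.4  0.6 -2.1] g 14.9
[[ 0.21  0.98  0.  ]
 [ 0.98 -0.21 -0.  ]
 [ 0.    0.   -1.  ]]
PLAN [-2.6224  0.175   0.4358  0.1664 -0.0135  0.0501] rows>= 10.7
```

View pics/w8.png

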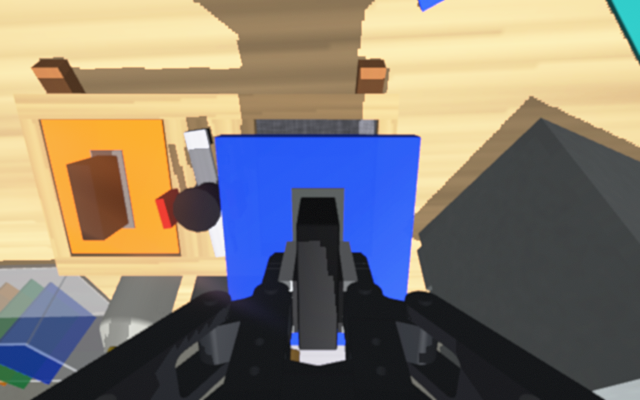

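The blue sample is out and held without slip: its slab edge is at row 135, as before, and the added load is about 2 N. Carrying it over in stages.

```bash
python3 - <<'E'
from h import *
p0,R0=cur()
RP=Ro.from_euler("xyz",[np.pi,0,-.207+np.pi/2]).as_matrix()
rv=Ro.from_matrix(R0.T@RP).as_rotvec()
plan([440,110,270],R0@Ro.from_rotvec(rv*.4).as_matrix())
E
```

```text
PLAN [-0.9178 -0.012  -0.5379  0.0665 -0.0054  0.02  ] rows>= 4.3
```

>>> {"api": "arm_command", "payload": {
  "series": "-0.05 0 -0.1 0 0 0;-0.15 0 -0.22 0.005 0 0;-0.28 0 -0.36 0.015 -0.001 0.005;-0.43 -0.01 -0.48 0.028 -0.002 0.009;-0.6 -0.01 -0.53 0.043 -0.003 0.013;-0.76 -0.012 -0.538 0.055 -0.004 0.017;-0.88 -0.012 -0.538 0.063 -0.005 0.02;-0.918 -0.012 -0.538 0.066 -0.005 0.02;-0.918 -0.012 -0.538 0.066 -0.005 0.02"
}}

```text
clock: 12.5
tool_pos: [440.8, 108.9, 269.7]
tool_rot: [2.826, -0.011, 1.458]
force: [0.3, 0.2, -2.2]
grip_width: 15.1
```

```bash
python3 - <<'E'
from h import *
commit("-0.918 -0.012 -0.538 0.066 -0.005 0.02")
p0,R0=cur()
RP=Ro.from_euler("xyz",[np.pi,0,-.207+np.pi/2]).as_matrix()
rv=Ro.from_matrix(R0.T@RP).as_rotvec()
plan([480,-75,240],R0@Ro.from_rotvec(rv*.5).as_matrix())
E
```

```text
cmd [440. 110. 270.] err mm [ 0.8 -1.  -0.3] rot err deg 0.16 t 12.5 q [ 0.1  -0.07 -0.42  0.92 -0.05  0.2 ] F [ 0.3  0.2 -2.2] g 15.1
PLAN [-0.899   0.2417  0.2261  0.0502 -0.0043  0.0151] rows>= 3.8
```

>>> {"api": "arm_command", "payload": {
  "series": "-0.08 0.02 0.02 0.005 0 0.001;-0.22 0.06 0.05 0.012 -0.001 0.004;-0.4 0.11 0.1 0.022 -0.002 0.007;-0.58 0.16 0.15 0.033 -0.003 0.01;-0.75 0.2 0.19 0.042 -0.004 0.013;-0.86 0.23 0.215 0.048 -0.004 0.015;-0.9 0.242 0.226 0.05 -0.004 0.015;-0.9 0.242 0.226 0.05 -0.004 0.015"
}}

```text
clock: 13.3
tool_pos: [480.8, -75.3, 239.4]
tool_rot: [2.984, -0.01, 1.411]
force: [0.5, 1.1, -1.9]
grip_width: 15.6
```

```bash
python3 - <<'E'
from h import *
commit("-0.9 0.242 0.226 0.05 -0.004 0.015")
p0,R0=cur()
RP=Ro.from_euler("xyz",[np.pi,0,-.207+np.pi/2]).as_matrix()
plan([540,-235,200],RP)
E
```

```text
cmd [480.  -75.2 240. ] err mm [ 0.7 -0.1 -0.6] rot err deg 0.07 t 13.3 q [-0.35  0.09 -0.29  1.04  0.04 -0.18] F [ 0.5  1.1 -1.9] g 15.6
PLAN [-0.7437  0.3865  0.2567  0.0503 -0.0045  0.0152] rows>= 3.5
```

>>> {"api": "arm_command", "payload": {
  "series": "-0.08 0.04 0.03 0.005 0 0.001;-0.22 0.11 0.08 0.015 -0.001 0.004;-0.4 0.21 0.14 0.027 -0.002 0.008;-0.56 0.29 0.19 0.038 -0.003 0.011;-0.68 0.35 0.23 0.046 -0.004 0.014;-0.744 0.387 0.257 0.05 -0.004 0.015;-0.744 0.387 0.257 0.05 -0.004 0.015;-0.744 0.387 0.257 0.05 -0.004 0.015"
}}

```text
clock: 14.1
tool_pos: [540.5, -234.3, 199.8]
tool_rot: [3.141, -0.002, 1.365]
force: [0.2, 1.2, -3.8]
grip_width: 15.2
```

```bash
python3 - <<'E'
from h import *
commit("-0.744 0.387 0.257 0.05 -0.004 0.015")
i=camera_info("wrist"); im=read_camera("wrist"); cv2.imwrite("pics/w9.png",im)
json.dump(dict((k,np.array(v).tolist()) for k,v in i.items()),open("w9.json","w"))
O=np.array([554,-236.5,17]);R=Ro.from_euler("z",-.207).as_matrix()
for x,y in((67,57),(67,-57),(-67,-57),(-67,57)): print(x,y,proj("wrist",O+R@np.array([x,y,0]),i).round())
E
```

```text
cmd [ 540.1 -235.1  200. ] err mm [ 0.4  0.7 -0.2] rot err deg 0.02 t 14.1 q [-0.55  0.39  0.02  1.21  0.   -0.34] F [ 0.2  1.2 -3.8] g 15.2
67 57 [371. 250.]
67 -57 [261. 250.]
-67 -57 [254. 117.]
-67 57 [378. 117.]
```

View pics/w9.png

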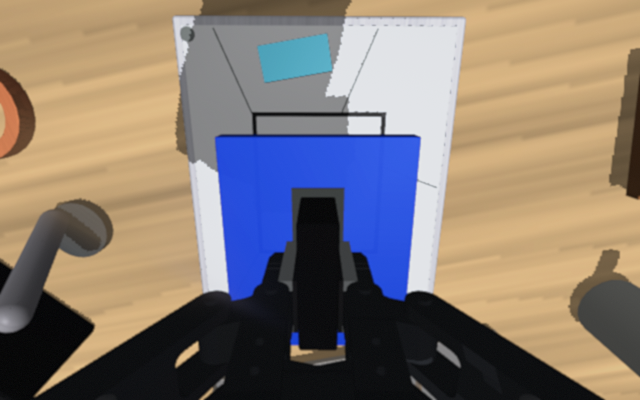

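```bash
python3 - <<'E'
import cv2,numpy as np
im=cv2.imread("pics/w9.png"); c=im[95:305,210:425].copy()
c=np.clip((c.astype(float)*1.0),0,255).astype('uint8')
cv2.imwrite("pics/w9c.png",cv2.resize(c,None,fx=2.8,fy=2.8,interpolation=cv2.INTER_CUBIC))
E
```

```text
(no output)
```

View pics/w9c.png

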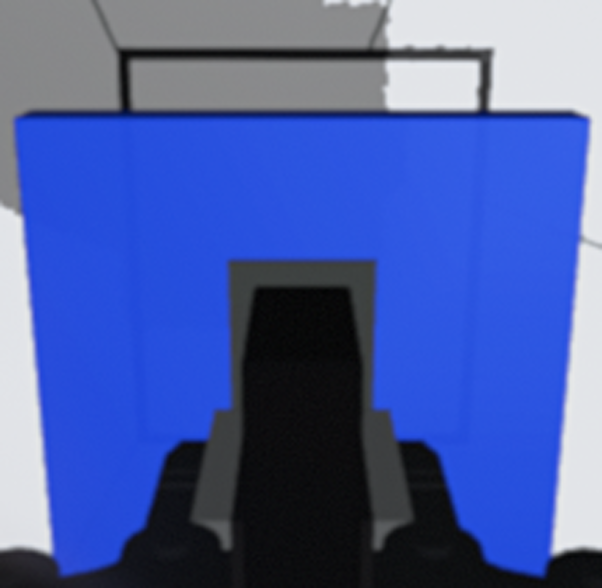

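The outline shows around and faintly through the glass: near line at row 114 from column 254 to 384, far line at row 252 from column 262 to 377. I'll measure the outline and the held slab from this view.

```bash
python3 - <<'E'
from h import *
i=json.load(open("w9.json"))
f=lambda x,y:((x+.5)/2.8-.5+210,(y+.5)/2.8-.5+95)
P=[f(145,440),f(467,440),f(486,53),f(124,53)]
X=np.array([onz("wrist",*p,17,i) for p in P])
u=(X[0]+X[1]-X[2]-X[3])/2; l=(X[0]+X[3]-X[1]-X[2])/2
print("outline",X.mean(0),np.linalg.norm(u),np.linalg.norm(l),np.arctan2(u[1],u[0]),np.arctan2(l[0],-l[1]))
s=sense();tp=s["tool_pos"]; Rt=Ro.from_euler("xyz",s["tool_rot"]).as_matrix()
for z in (183,185,187):
    a=onz("wrist",*f(15,120),z,i);b=onz("wrist",*f(588,120),z,i)
    print(z,(Rt.T@(a-tp)).round(1),(Rt.T@(b-tp)).round(1),np.linalg.norm(a-b))
E
```

```text
outline [ 553.85060466 -233.69571968   17.        ] 138.82558725536822 118.1837937218092 -0.20250010784313766 -0.20691113690919696
183 [-43.6 -56.1  17. ] [ 46.4 -56.1  17.2] 90.01189707136562
185 [-43.  -56.4  15. ] [ 45.8 -56.3  15.2] 88.80486646069133
187 [-42.4 -56.6  13.1] [ 45.2 -56.6  13.2] 87.59783585001706
```

```bash
python3 - <<'E'
from h import *
RP=Ro.from_euler("xyz",[np.pi,0,-.205+np.pi/2]).as_matrix()
plan([554.4,-237.0,52],RP)
E
```

```text
PLAN [ 4.000e-03  7.120e-02  7.398e-01  3.000e-04 -5.000e-04 -4.000e-04] rows>= 3.0
```

>>> {"api": "arm_command", "payload": {
  "series": "0.002 0.035 0.05 0 0 0;0.004 0.071 0.16 0 0 0;0.004 0.071 0.3 0 0 0;0.004 0.071 0.44 0 0 0;0.004 0.071 0.56 0 0 0;0.004 0.071 0.65 0 0 0;0.004 0.071 0.71 0 0 0;0.004 0.071 0.74 0 0 0;0.004 0.071 0.74 0 0 0;0.004 0.071 0.74 0 0 0;0.004 0.071 0.74 0 0 0"
}}

```text
clock: 15.25
tool_pos: [555.0, -237.5, 52.8]
tool_rot: [3.139, -0.001, 1.364]
force: [0.1, -0.4, -3.0]
grip_width: 15.0
```

```bash
python3 - <<'E'
from h import *
commit("0.004 0.071 0.74 0 0 0")
i=camera_info("wrist"); im=read_camera("wrist"); cv2.imwrite("pics/w10.png",im)
cv2.imwrite("pics/t10.png",cv2.resize(read_camera("top")[145:285,365:505],None,fx=4,fy=4,interpolation=cv2.INTER_CUBIC))
E
```

```text
cmd [ 554.4 -237.    52. ] err mm [ 0.7 -0.5  0.9] rot err deg 0.1 t 15.25 q [-0.54  0.51 -0.2   0.86  0.   -0.33] F [ 0.1 -0.4 -3. ] g 15.0
```

View pics/w10.png

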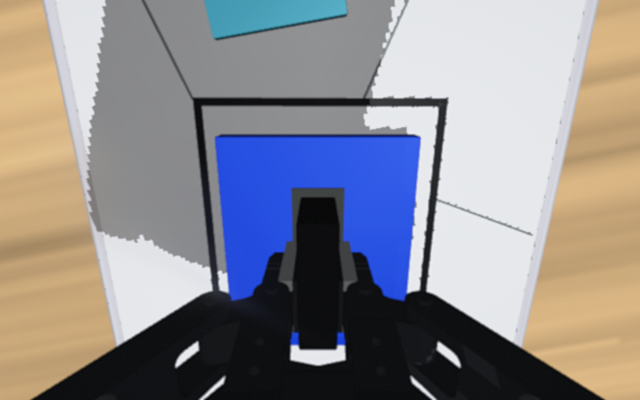

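View pics/t10.png

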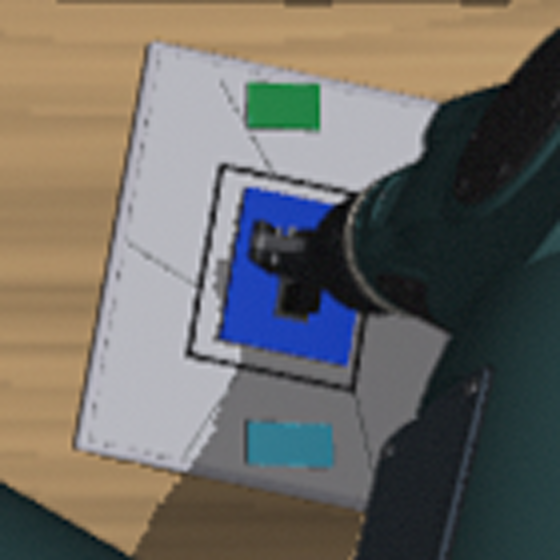

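The wrist view shows the slab inside the outline, with the line at columns ~203 and ~440 and the slab from 216 to 419 at row 136. It sits slightly left of centre, so I'll quantify the offset.

```bash
python3 - <<'E'
from h import *
s=sense();tp=s["tool_pos"]; Rt=Ro.from_euler("xyz",s["tool_rot"]).as_matrix()
f=lambda u,v,z:(Rt.T@(onz("wrist",u,v,z)-tp)).round(1)
print("line corners",f(198.5,101,17),f(443.5,101,17),f(203.5,136,17),f(439.5,136,17),"lower",f(217,290,17),f(425,290,17))
print("slab",f(216,136.5,36),f(419,136.5,36))
E
```

```text
line corners [-55.5 -71.3  35.4] [ 62.1 -71.3  35.5] [-54.7 -54.7  35.4] [ 62.  -54.6  35.6] lower [-55.7  32.5  35.6] [63.  32.7 35.8]
slab [-42.9 -56.8  16.4] [ 46.1 -56.8  16.5]
```

>>> {"api": "arm_command", "payload": {
  "series": "0.009 -0.005 0.015 0 0 0;0.009 -0.005 0.03 0 0 0;0.009 -0.005 0.035 0 0 0;0.009 -0.005 0.04 0 0 0;0.009 -0.005 0.04 0 0 0"
}}

```text
clock: 15.85
tool_pos: [553.9, -235.3, 43.8]
tool_rot: [3.141, -0.002, 1.364]
force: [0.1, 0.6, -2.9]
grip_width: 15.1
```

```bash
python3 - <<'E'
from h import *
commit("0.009 -0.005 0.04 0 0 0");print(sense()["wrist_torque"])
E
```

```text
cmd [ 553.8 -235.    44. ] err mm [ 0.1 -0.3 -0.2] rot err deg 0.05 t 15.85 q [-0.54  0.51 -0.21  0.84  0.   -0.33] F [ 0.1  0.6 -2.9] g 15.1
[0.04873965 0.01611446 0.02042368]
```

>>> {"api": "arm_command", "payload": {
  "series": "0 0 0.0025 0 0 0;0 0 0.005 0 0 0;0 0 0.0075 0 0 0;0 0 0.01 0 0 0;0 0 0.01 0 0 0;0 0 0.01 0 0 0"
}}

```text
clock: 16.45
tool_pos: [554.0, -235.3, 42.0]
tool_rot: [3.141, -0.002, 1.364]
force: [-0.1, -0.8, -3.9]
grip_width: 15.1
```

```bash
python3 - <<'E'
from h import *
commit("0 0 0.01 0 0 0");print(sense()["wrist_torque"])
E
```

```text
cmd [ 553.8 -235.    42. ] err mm [ 0.2 -0.3  0. ] rot err deg 0.05 t 16.45 q [-0.54  0.52 -0.22  0.84  0.   -0.33] F [-0.1 -0.8 -3.9] g 15.1
[-0.01786426 -0.04056001 -0.03001863]
```

>>> {"api": "arm_command", "payload": {
  "series": "0 0 0.0025 0 0 0;0 0 0.005 0 0 0;0 0 0.0075 0 0 0;0 0 0.0075 0 0 0;0 0 0.0075 0 0 0"
}}

```text
clock: 16.95
tool_pos: [554.0, -235.3, 41.4]
tool_rot: [3.14, -0.001, 1.364]
force: [-3.4, 3.0, 11.7]
grip_width: 15.1
```

```bash
python3 - <<'E'
from h import *
commit("0 0 0.0075 0 0 0");print(sense()["wrist_torque"])
E
```

```text
cmd [ 553.8 -235.    40.5] err mm [ 0.3 -0.3  1. ] rot err deg 0.06 t 16.95 q [-0.54  0.52 -0.22  0.84  0.   -0.33] F [-3.4  3.  11.7] g 15.1
[0.47919357 0.94922411 0.01089302]
```

It's in firm contact with the pad (about 14 N) while still held. Releasing gently.

>>> {"api": "arm_command", "payload": {
  "series": "0 0 -0.001 0 0 0;0 0 -0.002 0 0 0;0 0 -0.002 0 0 0"
}}

```text
clock: 17.25
tool_pos: [554.0, -235.3, 41.4]
tool_rot: [3.14, -0.001, 1.364]
force: [-3.0, 1.5, 7.7]
grip_width: 15.3
```

>>> {"api": "arm_command", "payload": {
  "series": "0 0 0 0 0 0;0 0 0 0 0 0;0 0 0 0 0 0;0 0 0 0 0 0;0 0 0 0 0 0",
  "grip": 0
}}

```text
clock: 17.75
tool_pos: [554.0, -235.3, 40.8]
tool_rot: [3.141, -0.002, 1.364]
force: [-1.0, -1.0, 0.2]
grip_width: 42.6
```

>>> {"api": "arm_command", "payload": {
  "series": "0 0 -0.05 0 0 0;0 0 -0.15 0 0 0;0 0 -0.3 0 0 0;0 0 -0.5 0 0 0;0 0 -0.7 0 0 0;0 0 -0.85 0 0 0;0 0 -0.85 0 0 0"
}}

```text
clock: 18.45
tool_pos: [555.0, -236.3, 215.8]
tool_rot: [3.134, 0.001, 1.364]
force: [-0.1, -0.6, -0.9]
grip_width: 42.6
```

```bash
python3 - <<'E'
from h import *
commit("0 0 -0.852 0 0 0")
i=camera_info("wrist"); im=read_camera("wrist"); cv2.imwrite("pics/w11.png",im)
json.dump(dict((k,np.array(v).tolist()) for k,v in i.items()),open("w11.json","w"))
cv2.imwrite("pics/t11.png",read_camera("top"))
E
```

```text
cmd [ 553.5 -235.2  210.9] err mm [ 1.5 -1.   4.9] rot err deg 0.39 t 18.45 q [-0.54  0.4   0.09  1.25  0.   -0.33] F [-0.1 -0.6 -0.9] g 42.6
```

View pics/w11.png

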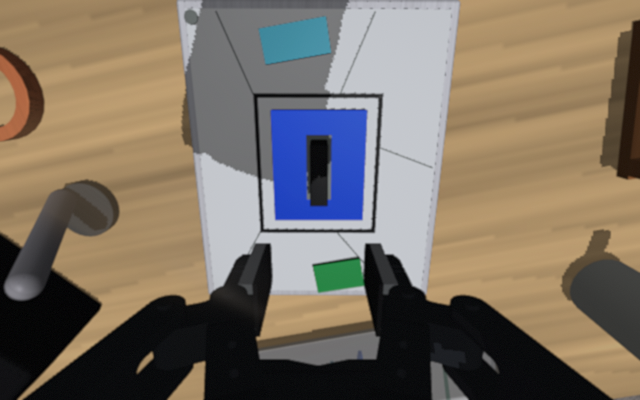

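View pics/t11.png

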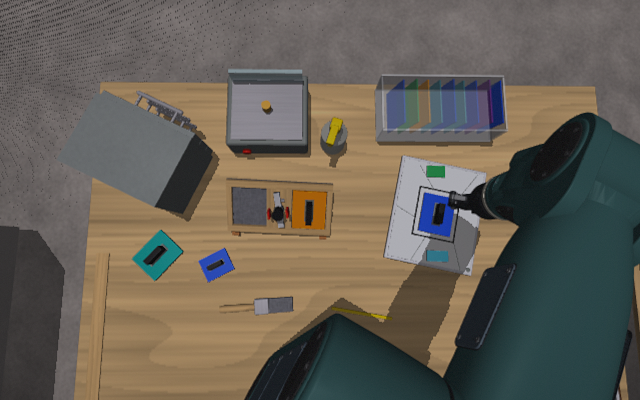

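The blue slab, at about columns 271–366 and rows 109–220 in the wrist view, is centred in the outline at (256–381, 95–231). In the top view the keeper bar is still upright at (279,207), amber is in its pocket, and the bottle (334,132) and offcuts (436,171), (437,256) haven't moved. Handing in.

```bash
python3 -c "
from plant import *
print(sign_off()); print(sense()['clock'])"
```

```text
the job is handed in; nothing more can be done
None
the job is handed in; nothing more can be done
```

The blue sample now lies inside the outline on the light pad, the keeper is left open, and I handed the job in at about 18.6 s of the 54 s allowed. `sign_off()` gives no verdict.

- **Keeper:** I pinched both red tabs and turned the knob about 1.43 rad clockwise. A wrist picture after release showed the bar about 8.5° short of a full quarter turn, which agrees. It was still open in the last top view.
- **Blue sample:** I lifted it from the left pocket by its black grip and lowered it until the wrist force showed about 14 N on the pad while still gripped. Only then did I ease off and open the fingers.
- **Last pictures:** The slab sits centred in the outline, within about 2 mm by eye, with its long side along the outline's. Amber, the spray bottle and both offcuts are where they started, and the gripper is clear of everything.
- **Checks that disagreed:** The outline's y position differed by about 3 mm between the top camera (-236.5) and the wrist camera (-233.7). I settled it with a close wrist view before setting down. While pinching the tabs, the wrist force reached about 24 N, well under the 120 N limit, and fell after I shifted the tool 1–3 mm.

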